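Draw the blind plug from the filter housing with the quarter-turn puller

ROBOT

A 6-joint arm with a two-finger parallel gripper is mounted at the origin on a cart in front of the work surface, level with it; the furniture and walls round the work are solid. World frame = base frame: x ahead of the robot, y to its left, z up, the work surface at z = 0. Lengths are in mm, angles in degrees, forces in N, time in s.
With the tool pointing down it reaches from about 300 to 850 mm from the base axis. Payload 4.2 kg.
Tool frame: the origin (TCP) lies midway between the tips of the shut fingers; the grasp point (between the pads) lies 19 mm behind it; z points along the fingers, y is the line along which they close (so a half turn about z gives the same grasp; the last joint's range is limited). The gripper opens to 91 mm and grips with 3 to 60 N. Pads are 32 mm wide; open, the fingers measure 118 mm over their backs; the gripper's body (76 mm by 178 mm) begins 60 mm behind the grasp point.
Start: joints at [-68.468, 18.312, 89.639, -0, 72.044, -1.146], TCP at [221.694, -530.561, 213.976] pointing down, gripper open.
Joint ranges: [-177.97, 177.97], [-48.28, 115.42], [12.27, 149.76], [-77.06, 257.06], [2.81, 150.46], [-146.56, 146.56]. Speed limits (degrees/s): [147.25, 147.25, 180, 180, 180, 180].

INTERFACE

Orientations are given as [roll, pitch, yaw] about the fixed x, y, z axes, in that order (R = Rz(yaw) Ry(pitch) Rx(roll)).
In Python, from workcell import env gives the robot as it stands.
- The arm moves only by the tool drive_effector, called after "Call:" as name([rows], argument=value, ...), one row to a line, values as JSON. Schema: {"type":"object","properties":{"ticks":{"type":"array","items":{"type":"array","items":{"type":"array","items":{"type":"number"},"minItems":6,"maxItems":6},"minItems":1,"maxItems":8},"minItems":1,"maxItems":1},"aperture":{"type":"number"},"grip_n":{"type":"number"},"only":{"type":"string"},"quiet":{"type":"boolean"},"lines":{"type":"string"}},"required":["ticks"],"additionalProperties":false}. ticks is a list that holds a single list of rows (three levels of brackets), with 1 to 8 rows, each of 6 numbers: dx, dy, dz in shares of the most that a row can go, 1 being 50 mm, then a rotation vector rx, ry, rz in units of 2 degrees; each row shifts and turns the commanded pose from where the row before left it, along the tool's axes as they then stand; what a row does not reach is not made up. A row lasts 1/10 s, in which the tool goes at most 50 mm and 8.59 degrees, less where a joint would pass 70% of its speed; a pose out of reach is approached as far as the arm can. aperture is the finger opening in mm, set as the call begins (left out keeps the last). The fingers move at their own pace and stop on an object; grip_n is the grip in N (left out, the last holds). Time passes only in rows, so rows that do not move let the fingers close. The tool returns the time, the measured TCP pose, the force, the opening and the grip force at its end. only (a regular expression) keeps the lines of the reply that match it, lines (a string "A,B") keeps lines A to B, and quiet returns only ok. Input that does not fit is refused with a message, and nothing moves.
- env.state(): the state, without advancing time (a new reading comes with each control period).
- env.grab_frame(name): name is "side" or "top" or "wrist"; returns the picture (480x640x3 uint8, blue, green, red); there is no depth.
- env.camera_model(name): a dict with "fx", "fy", "cx", "cy" (pixels), "D" ([k1, k2, p1, p2, k3] as OpenCV has them; the pictures are not rectified), "T" (4x4, takes a point from camera to world coordinates). Camera axes: x right, y up, looking along -z (the intrinsics and any distortion apply to the point x, -y, -z); pixel columns grow to the right and rows downward; lengths in mm; the calibration is good to about 2 mm. A picture is of the moment at which its call begins: read the wrist's pose just before it. camera_model takes no time and is no camera call; for the wrist camera it gives the pose at the moment of the call.
- env.job_done(): hands the job in; it is judged then, once.
The state is a dict: "time_s": time; "qpos": joint angles; "qvel": joint speeds; "effort": joint torques, N m; "ee_pos": TCP position; "ee_rot": TCP orientation; "force": force on the tool from outside, world axes, zero at the start; "torque": the same for the moment, N m; "gripper_width": finger opening in mm; "gripper_force": force on a finger pad.
Only numpy, scipy, OpenCV 4.12 (cv2) and the standard library are available. Lean on these libraries where they do the work, as an engineer would, in place of code of your own. Each camera call takes 0.05 s, during which the arm holds its last target. There are 200 camera calls.

TASK

Take the puller with the flat wing handle from the stand, lower its foot through the slot of the square plug in the metal housing, turn it a quarter turn so that it locks, and draw the plug straight up out of its pocket. Set the plug down upright in the black tray and let go, leaving the puller standing in it. Leave the round-knobbed tool in the stand.

Things in the scene. Friction and masses are not known exactly. Their poses are not given: they have to be found in the camera images.
- puller: Puller, loose, 90 mm tall, 0.14 kg, upright in either hole of the grey stand (30 mm high). Origin: underside centre of its foot, 6 mm above the bench in the stand; z up the rod. Foot bar 32 mm long (its x), 8 wide, 9 high, round below; rod 10 mm thick; stop collar 50 mm across, z = 24 to 30 mm, rests on the stand's top. Raise over 30 mm to clear the stand.
- puller_handle (a point): Centre of the puller's flat black wing handle, 75 mm above its origin, same axes: 60 mm long along x (parallel to the foot bar), 14 mm thick along y, 30 mm high. Grip it from above across its thickness.
- driver: The other tool in the stand, loose: same rod and collar, but a plain foot and a round black knob 40 mm across, 60 to 85 mm above its origin (underside of the rod's collar is at 24 mm). Not needed; it stays in the stand.
- plug: Square steel blind plug, loose, 64 x 64 x 36 mm, 0.4 kg, hollow: cavity 52 x 52 mm from z = 6 to 26 mm under a top wall 10 mm thick. Origin: underside centre, z up. It sits free (1.5 mm play each side) in the housing's pocket, its underside 6 mm above the bench, its top flush with the housing's.
- plug_slot (a point): Centre of the plug's slot, at its top face (36 mm up): 40 mm long (plug's x), 18 wide, sloped out to 48 x 26 at the top. Handle parallel to the slot, the foot enters till the collar rests on the plug, puller origin then 12 mm above the plug's. Turned 60 to 120 degrees either way, the foot hooks under the top wall: puller rises 5 mm free, then lifts the plug. Put down, it rests on its collar.
- pocket (a point): Centre of the mouth of the plug's pocket in the fixed grey metal housing (84 x 130 x 42 mm along its x, y, z, a foot lug at each end), 42 mm above the bench; axes as the housing, z up. Pocket 36 mm deep. Beside it, 60 mm away, is a round cap held by screws, not part of the job.
- tray: Fixed shallow black tray 130 x 130 mm with walls 4 mm thick and 14 mm high and a floor 4 mm thick. Origin: centre of its underside, on the bench.

How it is judged (in metres and radians):
On the way, in this order (a step that is already met when the one before it is completed fails the run):
1. the puller's foot is inside the plug, below its top wall, the plug still in its pocket (horizontal distance between puller and plug below 0.014 m and z of puller in the frame of plug between 0.004 and 0.0205 m and angle between the x axis of puller and the x axis of plug, either way round below 0.6 rad and distance between pocket and plug below 0.046 m), for 0.1 s.
2. the puller is turned at least 50 degrees in the plug, the plug still down in its pocket (horizontal distance between puller and plug below 0.014 m and z of puller in the frame of plug between 0.004 and 0.0205 m and angle between the x axis of puller and the x axis of plug, either way round above 0.87 rad and distance between pocket and plug below 0.046 m), for 0.1 s.
3. the plug is drawn straight up clear of its pocket by the puller: upright within 12 degrees and within 20 mm of the pocket's axis (horizontal distance between puller and plug below 0.014 m and z of puller in the frame of plug between 0.004 and 0.0205 m and angle between plug's own z axis and vertical below 0.21 rad and z of plug in the frame of pocket above 0 m and horizontal distance between plug and pocket below 0.02 m).
At the end, for the whole second after the job is handed in: The plug stands upright (within 12 degrees) and at rest on the tray's floor, its centre within 40 mm of the tray's centre along each side, with the released puller standing in it (foot inside the plug, upright within 15 degrees) (angle between plug's own z axis and vertical below 0.21 rad and z of plug in the frame of tray between 0 and 0.01 m and x of plug in the frame of tray between -0.04 and 0.04 m and y of plug in the frame of tray between -0.04 and 0.04 m and horizontal distance between puller and plug below 0.014 m and z of puller in the frame of plug between 0.004 and 0.0205 m and angle between puller's own z axis and vertical below 0.26 rad and linear speed of each of plug, puller below 0.02 m/s); the robot touches nothing.
It fails at once if the round-knobbed tool is lifted or pushed from its place by more than 20 mm (distance of driver from where it was at the start of the episode above 0.02 m).
It also fails if it takes over 54 s, if anything falls off the work surface, if the arm or the gripper's body presses on something with over 40 N, if the wrist force passes 120 N, or if a joint passes its speed limit or range.

## Working session

There is one attempt and no reset: what is moved stays moved. The work goes in short steps, Python scripts to look and compute and a tool call to move; the robot and the scene stay as the last step left them, time stands still between calls to the robot, and variables do not carry over. Pictures are saved under pics/ and viewed, at most 10 in all, crops included, and the job is handed in when it is done.

```bash
ls; mkdir -p pics
```

Run:
```python
from workcell import env
import cv2
for n in ("top","side"):
    cv2.imwrite(f"pics/{n}0.png",env.grab_frame(n)); m=env.camera_model(n); print(n,m)
print(env.state())
```

```text
pics
workcell.py
top {'fx': 446.6125702820634, 'fy': 446.6125702820634, 'cx': 324.12879671253893, 'cy': 239.8039069170493, 'D': array([-0.01691102,  0.        ,  0.        ,  0.        ,  0.        ]), 'T': array([[ 4.39358842e-03,  9.88399874e-01, -1.51810359e-01,
         4.09413827e+02],
       [-9.99821967e-01,  7.12774436e-03,  1.74708461e-02,
        -1.37310322e+02],
       [ 1.83502475e-02,  1.51706572e-01,  9.88255222e-01,
         9.14321288e+02],
       [ 0.00000000e+00,  0.00000000e+00,  0.00000000e+00,
         1.00000000e+00]])}
side {'fx': 486.41421945458484, 'fy': 486.41421945458484, 'cx': 313.6835155169511, 'cy': 241.08884956436182, 'D': array([-0.11129417,  0.        ,  0.        ,  0.        ,  0.        ]), 'T': array([[-9.99854820e-01,  1.63518468e-02,  4.79118507e-03,
         5.33779236e+02],
       [-4.73823828e-03, -5.36912560e-01,  8.43624592e-01,
         5.81581385e+02],
       [ 1.63672675e-02,  8.43479413e-01,  5.36912090e-01,
         5.41037462e+02],
       [ 0.00000000e+00,  0.00000000e+00,  0.00000000e+00,
         1.00000000e+00]])}
{'time_s': 0.1, 'qpos': array([-6.84689099e+01,  1.83476909e+01,  8.96978394e+01, -5.34711153e-05,
        7.20417811e+01, -1.14744767e+00]), 'qvel': array([-0.03964863, -0.08695684, -0.07821409, -0.02671062,  0.04346447,
       -0.09699279]), 'effort': array([ 1.16419696e-04, -4.13333952e+01, -2.32509416e+01,  7.27504562e-02,
        4.21825703e-02, -5.27716008e-05]), 'ee_pos': array([ 221.52701837, -530.15160683,  213.217896  ]), 'ee_rot': array([-1.79912705e+02, -1.69761427e-03,  2.26785530e+01]), 'force': array([-0.51431463, -0.34670533,  0.37730468]), 'torque': array([-0.01487948,  0.06239892, -0.05744142]), 'gripper_force': 0.0, 'gripper_width': 91.1114008478161}
```
View pics/top0.png

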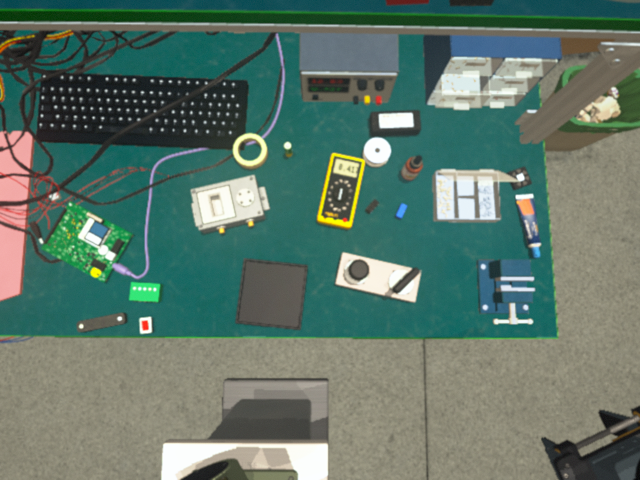

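View pics/side0.png

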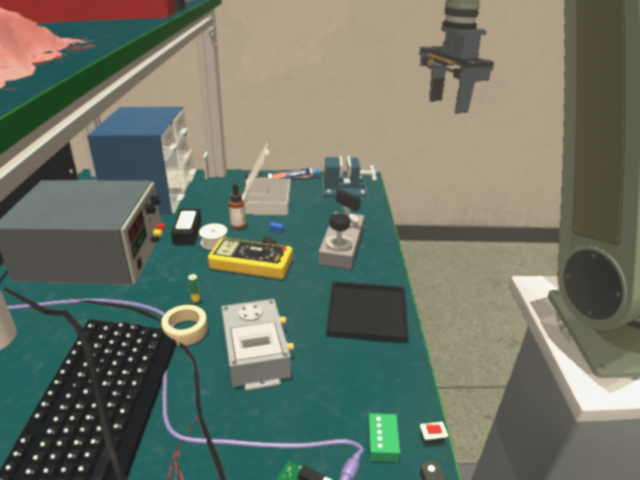

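The top view shows the housing at about (230,203) with its slot near (220,212), and the tray at (272,294). The stand has the round knob at (358,271) and the wing handle at (405,280). The side view agrees.

Create h.py:
```python
import numpy as np, cv2
from workcell import env
from scipy.spatial.transform import Rotation as R
def ray(m,uv):
    K=np.array([[m['fx'],0,m['cx']],[0,m['fy'],m['cy']],[0,0,1]])
    p=cv2.undistortPoints(np.array(uv,float).reshape(-1,1,2),K,np.array(m['D'],float)).reshape(-1,2)
    d=np.c_[p[:,0],-p[:,1],-np.ones(len(p))]@m['T'][:3,:3].T
    return m['T'][:3,3],d
def onz(m,uv,z):
    o,d=ray(m,uv); return o+d*((z-o[2])/d[:,2])[:,None]
def proj(m,P):
    P=np.atleast_2d(P); q=(P-m['T'][:3,3])@m['T'][:3,:3]; q=q*[1,-1,-1]
    K=np.array([[m['fx'],0,m['cx']],[0,m['fy'],m['cy']],[0,0,1]])
    return cv2.projectPoints(q,np.zeros(3),np.zeros(3),K,np.array(m['D'],float))[0].reshape(-1,2)
def rel(pos,yaw):
    "shift in tool axes and turn to reach tcp pos, pointing down with yaw"
    s=env.state(); r=R.from_euler('xyz',s['ee_rot'],degrees=True); t=R.from_euler('xyz',[180,0,yaw],degrees=True)
    return np.round(r.inv().apply(np.array(pos)-s['ee_pos']),1),np.round((r.inv()*t).as_rotvec(degrees=True),1)
```

Run:
```python
from h import *
m=env.camera_model('top')
print('slot,housing',onz(m,[[220,212],[230,203]],42))
print('tray',onz(m,[[240,262],[306,264],[303,328],[239,324]],14),onz(m,[[272,294]],4))
print('handle',onz(m,[[395,291],[417,270],[405,280]],96)); print('knob',onz(m,[[358,271]],91))
print('stand',onz(m,[[342,254],[421,266],[417,301],[336,289]],30))
w=env.camera_model('wrist'); s=env.state(); r=R.from_euler('xyz',s['ee_rot'],degrees=True)
print(w['fx'],w['cx'],w['cy'],w['D'],r.inv().apply(w['T'][:3,3]-s['ee_pos']),r.as_matrix().T@w['T'][:3,:3])
```

```text
slot,housing [[597.86408838  54.63230649  42.        ]
 [616.36475843  35.4632829   42.        ]]
tray [[ 501.1600906    16.42830319   14.        ]
 [ 497.9629761  -116.78837087   14.        ]
 [ 370.78864417 -112.17258897   14.        ]
 [ 378.01165173   14.44340788   14.        ]] [[437.65619314 -48.50000126   4.        ]]
handle [[ 441.34892644 -281.79719201   96.        ]
 [ 480.03555134 -323.26106769   96.        ]
 [ 461.52149113 -300.61743533   96.        ]]
knob [[ 477.99850776 -214.74194644   91.        ]]
stand [[ 516.85677358 -188.73565788   30.        ]
 [ 493.76981419 -346.49851464   30.        ]
 [ 424.50008314 -336.63100597   30.        ]
 [ 447.29414575 -176.78437204   30.        ]]
384.33112638831267 323.2391824046177 243.3469736323371 [0.01846838 0.         0.         0.         0.        ] [  68.67581312   -0.35055607 -171.28557851] [[ 3.32488345e-06  9.68918623e-01  2.47379671e-01]
 [ 9.99999922e-01  9.47941357e-05 -3.84723152e-04]
 [-3.96215569e-04  2.47379652e-01 -9.68918547e-01]]
```

```bash
python3 -c "
from h import *
print(rel([461,-302,200],133)); print(rel([461,-302,200],22.68))"
```

```text
(array([ 308.9, -118.2,   13.4]), array([-1.000e-01, -1.000e-01, -1.103e+02]))
(array([ 308.9, -118.2,   13.4]), array([-0.1, -0. , -0. ]))
```

Careful with the scale: shifts go in shares of 50 mm and turns go in units of 2 degrees. That gives: 39 mm is 0.78, 36 mm is 0.72.

Call:
drive_effector([
  [[0.78,-0.3,0.04,0,0,0],[0.78,-0.3,0.04,0,0,0],[0.78,-0.3,0.04,0,0,0],[0.78,-0.3,0.04,0,0,0],[0.78,-0.3,0.04,0,0,0],[0.78,-0.3,0.04,0,0,0],[0.78,-0.3,0.02,0,0,0],[0.72,-0.26,0,0,0,0]],
], aperture=50)

```text
time_s: 0.9
ee_pos: [462.1, -300.8, 200.4]
ee_rot: [-179.9, 0.0, 22.7]
force: [0.8, -1.2, 0.5]
gripper_width: 50.0
gripper_force: 0.0
```

Call:
drive_effector([
  [[0,0,0,0,0,-4.2],[0,0,0,0,0,-4.2],[0,0,0,0,0,-4.2],[0,0,0,0,0,-4.2],[0,0,0,0,0,-4.2],[0,0,0,0,0,-4.2],[0,0,0,0,0,-4.2]],
])

```text
time_s: 1.6
ee_pos: [461.1, -302.4, 200.5]
ee_rot: [-179.9, -0.0, 81.8]
force: [-0.1, 0.2, -0.2]
gripper_width: 49.8
gripper_force: 0.0
```

Call:
drive_effector([
  [[0,0,0,0,0,-4.2],[0,0,0,0,0,-4.2],[0,0,0,0,0,-4.2],[0,0,0,0,0,-4.2],[0,0,0,0,0,-4.2],[0,0,0,0,0,-4.2],[0,0,0,0,0,-0.5],[0,0,0,0,0,0]],
])

```text
time_s: 2.4
ee_pos: [461.2, -302.4, 200.7]
ee_rot: [-180.0, -0.0, 132.7]
force: [0.5, 0.6, 0.7]
gripper_width: 50.1
gripper_force: 0.0
```

Run:
```python
from h import *
import pickle
m=env.camera_model('wrist'); print(env.state()['ee_pos'],env.state()['ee_rot']); im=env.grab_frame('wrist'); pickle.dump((m,im),open('w1.pkl','wb'))
cv2.imwrite('pics/w1.png',im)
```

```text
[ 461.15133886 -302.44916983  200.66496334] [-1.79990607e+02 -3.25143348e-02  1.32732446e+02]
```

View pics/w1.png

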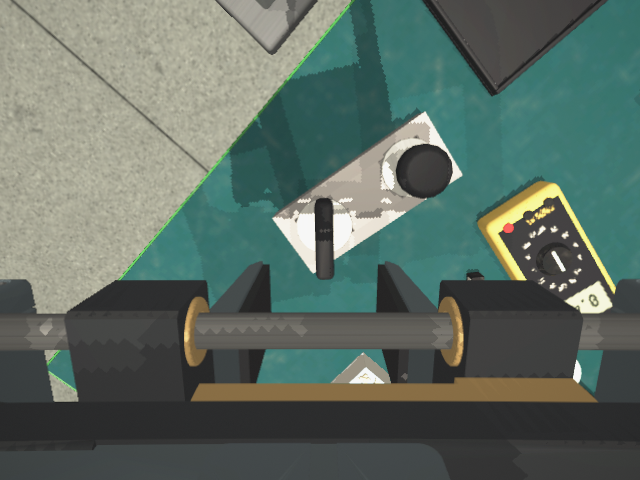

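The wing handle spans (324,198)-(325,279), nearly vertical in the image, so the yaw is about right. The knob is at (424,171).

Create meas.py:
```python
from h import *
import pickle
m,im=pickle.load(open('w1.pkl','rb'))
k=(im.max(2)<60).astype(np.uint8); k[:,:300]=0;k[:,350:]=0;k[:185]=0;k[290:]=0
n,l,st,c=cv2.connectedComponentsWithStats(k); i=1+st[1:,4].argmax(); print(st[i],c[i])
ys,xs=np.where(l==i)
for y in range(ys.min(),ys.max()+1,6): x=xs[ys==y]; print(y,x.min(),x.max())
b=cv2.boxPoints(cv2.minAreaRect(np.c_[xs,ys].astype(np.float32))); print(b, onz(m,b,96)[:,:2])
```

```bash
python3 meas.py
```

```text
[315 198  19  81 884] [323.77262443 227.82918552]
198 320 327
204 315 331
210 315 332
216 315 331
222 315 331
228 315 332
234 316 332
240 316 332
246 316 332
252 316 332
258 316 332
264 316 333
270 317 333
276 317 332
[[314.34225 198.11319]
 [331.75528 197.76492]
 [333.3586  277.93283]
 [315.9456  278.2811 ]] [[ 433.52434749 -282.92810434]
 [ 442.55467635 -274.24397304]
 [ 485.03897667 -317.94157264]
 [ 475.52394109 -327.11129909]]
```

Run:
```python
from h import *
import pickle
m,im=pickle.load(open('w1.pkl','rb'))
k=(im.min(2)>215).astype(np.uint8); k[:,:285]=0;k[:,365:]=0;k[:185]=0;k[265:]=0
p=np.argwhere(k)[:,::-1].astype(np.float32); h=cv2.convexHull(p); e=cv2.minAreaRect(h); print(e, onz(m,[e[0]],36))
print(rel([459.5,-301,66],133.9))
```

```text
((323.2646789550781, 224.941162109375), (67.741943359375, 75.973876953125), 59.036251068115234) [[ 459.97427324 -302.07238496   36.        ]]
(array([  2.2,  -0.2, 134.7]), array([-0. , -0. , -1.2]))
```

Scaled: 1.5 mm is 0.03, 35 mm is 0.7, -1.2 degrees is -0.6.

Call:
drive_effector([
  [[0.03,0,0.7,0,0,-0.6],[0,0,0.7,0,0,0],[0,0,0.6,0,0,0],[0,0,0.4,0,0,0],[0,0,0.3,0,0,0],[0,0,0,0,0,0]],
])

```text
time_s: 3.05
ee_pos: [458.9, -300.5, 63.8]
ee_rot: [-179.9, -0.3, 134.0]
force: [-0.1, 0.4, 0.6]
gripper_width: 50.0
gripper_force: 0.0
```

Call:
drive_effector([
  [[0,0,0,0,0,0],[0,0,0,0,0,0],[0,0,0,0,0,0],[0,0,0,0,0,0],[0,0,0,0,0,0],[0,0,0,0,0,0]],
], aperture=5, grip_n=40)

```text
time_s: 3.65
ee_pos: [460.5, -301.6, 66.4]
ee_rot: [180.0, 0.1, 134.1]
force: [0.5, 0.0, 3.7]
gripper_width: 13.7
gripper_force: 40.0
```

Call:
drive_effector([
  [[0,0,-0.28,0,0,0],[0,0,-0.6,0,0,0],[0,0,-0.8,0,0,0],[0,0,-0.8,0,0,0],[0,0,-0.2,0,0,0]],
])

```text
time_s: 4.15
ee_pos: [462.2, -302.8, 204.4]
ee_rot: [179.9, 0.5, 134.1]
force: [0.9, -1.2, -1.5]
gripper_width: 13.6
gripper_force: 40.0
```

Call:
drive_effector([
  [[0.272,0.794,0,0,0,0],[0.272,0.794,0,0,0,0],[0.272,0.794,0,0,0,0],[0.272,0.794,0,0,0,0],[0.272,0.794,0,0,0,0],[0.272,0.794,0,0,0,0],[0.272,0.794,0,0,0,0],[0.272,0.794,0,0,0,0]],
])

```text
time_s: 4.95
ee_pos: [612.6, -0.7, 198.3]
ee_rot: [-179.9, -0.1, 134.1]
force: [0.8, -0.4, -1.9]
gripper_width: 14.1
gripper_force: 40.0
```

Call:
drive_effector([
  [[0,0,0,0,0,3.75],[0,0,0,0,0,3.75],[0,0,0,0,0,3.75],[0,0,0,0,0,3.75],[0,0,0,0,0,0],[0,0,0,0,0,0]],
])

```text
time_s: 5.55
ee_pos: [612.2, -2.4, 198.8]
ee_rot: [-179.9, -0.0, 104.2]
force: [-0.6, 0.1, -1.8]
gripper_width: 13.9
gripper_force: 40.0
```

```bash
python3 - <<'E'
from h import *
import pickle
s=env.state();m=env.camera_model('wrist'); print(s['ee_pos'],s['ee_rot']); im=env.grab_frame('wrist'); pickle.dump((m,im,s),open('w2.pkl','wb'))
cv2.imwrite('pics/w2.png',im)
E
```

```text
[612.22908662  -2.35605487 198.80428437] [-1.79887897e+02 -2.38955887e-02  1.04232830e+02]
```

View pics/w2.png

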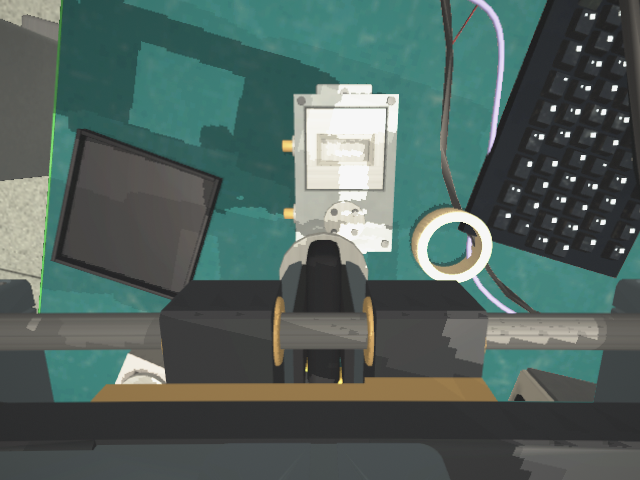

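The slot runs horizontally in the image, centred near (345,149), so it is crosswise to the present handle direction. The plug square spans about (305,107)-(387,189), and the tray is at lower left. Next I'll refine this in an enlarged crop.

Run:
```python
from h import *
import pickle
m,im,s=pickle.load(open('w2.pkl','rb'))
cv2.imwrite('pics/c2.png',cv2.resize(im[85:205,285:405],None,fx=5,fy=5,interpolation=cv2.INTER_CUBIC))
```

```text
(no output)
```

View pics/c2.png

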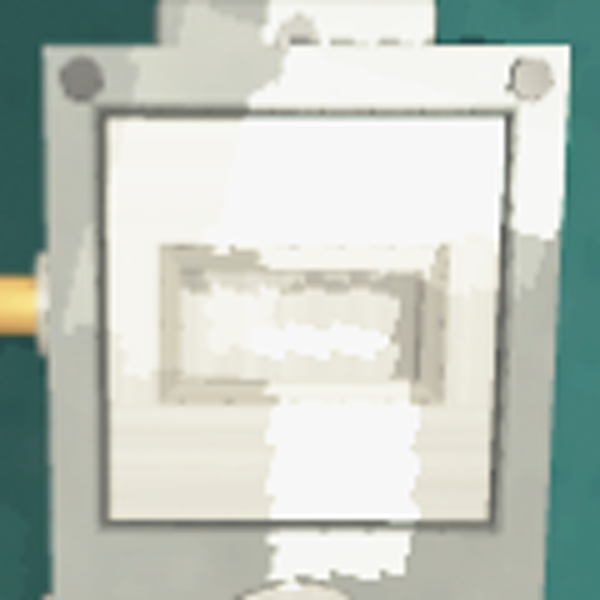

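In the crop, the gap corners are at (101,112), (511,112), (493,523) and (103,523). The slot rim corners are at (161,245), (449,245), (440,402) and (163,402).

Create m2.py:
```python
from h import *
import pickle
m,im,s=pickle.load(open('w2.pkl','rb'))
f=lambda a: onz(m,np.array(a)/5+[284.6,84.6],42)[:,:2]
for a in ([(101,112),(511,112),(493,523),(103,523)],[(161,245),(449,245),(440,402),(163,402)]):
    p=f(a); e=p[1]+p[2]-p[0]-p[3]; g=p[0]+p[1]-p[2]-p[3]; print(p.mean(0),np.hypot(*e)/2,np.hypot(*g)/2,np.degrees(np.arctan2(e[1],e[0])),np.degrees(np.arctan2(g[1],g[0])))
k=(im.max(2)<75).astype(np.uint8); k[:,220:]=0;k[:120]=0;k[300:]=0;k[:,:50]=0
t=im[120:300,40:225]
# tray corners (rim) read by eye
p=onz(m,[[81,130],[221,179],[187,298],[54,260]],14); print(p,p[:,:2].mean(0))
# collar
print(proj(m,[[612.2,-2.4,198.8-60+30]]))
```

```bash
python3 m2.py
```

```text
[612.36306361  66.00354325] 66.1854602349266 65.922988449619 14.20431460271167 103.91466919573652
[612.63824308  65.87467783] 46.785288092681625 25.213333062591975 14.204275202582565 103.75827177891894
[[ 383.75823267   24.09452135   14.        ]
 [ 510.7194664    12.53521895   14.        ]
 [ 499.40144769 -110.74774592   14.        ]
 [ 370.11736276 -102.95952956   14.        ]] [440.99912738 -44.2693838 ]
[[324.77259529 275.31251109]]
```

Scaled: 33 mm is 0.66, 8.5 mm is 0.17, 8.2 degrees is 4.1.

Call:
drive_effector([
  [[0.66,0.17,0,0,0,0],[0.66,0.17,0,0,0,0],[0,0,0,0,0,4.1],[0,0,0,0,0,4.1],[0,0,0,0,0,4.1],[0,0,0,0,0,4.1],[0,0,0,0,0,4.1],[0,0,0,0,0,4.1]],
])

```text
time_s: 6.4
ee_pos: [613.0, 65.7, 199.6]
ee_rot: [-180.0, 0.0, 54.6]
force: [-0.7, 0.9, -0.9]
gripper_width: 13.5
gripper_force: 40.0
```

Call:
drive_effector([
  [[0,0,0,0,0,4.1],[0,0,0,0,0,4.1],[0,0,0,0,0,4.1],[0,0,0,0,0,4.1],[0,0,0,0,0,4],[0,0,0.7,0,0,0],[0,0,0.7,0,0,0],[0,0,0,0,0,0]],
])

```text
time_s: 7.2
ee_pos: [609.3, 65.4, 124.9]
ee_rot: [-179.9, 0.6, 14.2]
force: [-0.5, -0.1, -2.1]
gripper_width: 13.9
gripper_force: 40.0
```

Call:
drive_effector([
  [[0,0,0,0,0,0],[0,0,0,0,0,0]],
])

```text
time_s: 7.4
ee_pos: [614.7, 65.9, 132.0]
ee_rot: [180.0, -0.2, 14.1]
force: [0.2, -0.4, -1.2]
gripper_width: 13.9
gripper_force: 40.0
```

```bash
python3 - <<'E'
from h import *
s=env.state(); print(s['ee_pos'],s['ee_rot'],rel([612.5,66,115],14.2)); 
w=env.grab_frame('wrist'); t=env.grab_frame('top')
mt=env.camera_model('top');print(proj(mt,[[612.5,66,42],s['ee_pos']+[0,0,-54]]))
t=cv2.resize(t[150:250,170:290],None,fx=4,fy=4,interpolation=cv2.INTER_CUBIC)
o=np.zeros((480,800,3),np.uint8); o[:400,:480]=t; o[:320,480:]=w[80:400,160:480]
cv2.imwrite('pics/w3.png',o)
E
```

```text
[614.6763307   65.89226675 131.96140281] [179.95953545  -0.21527002  14.10609253] (array([-2.1, -0.6, 17. ]), array([ 0. , -0.2, -0.1]))
[[214.58226992 204.77004166]
 [210.48564742 199.35809442]]
```

View pics/w3.png

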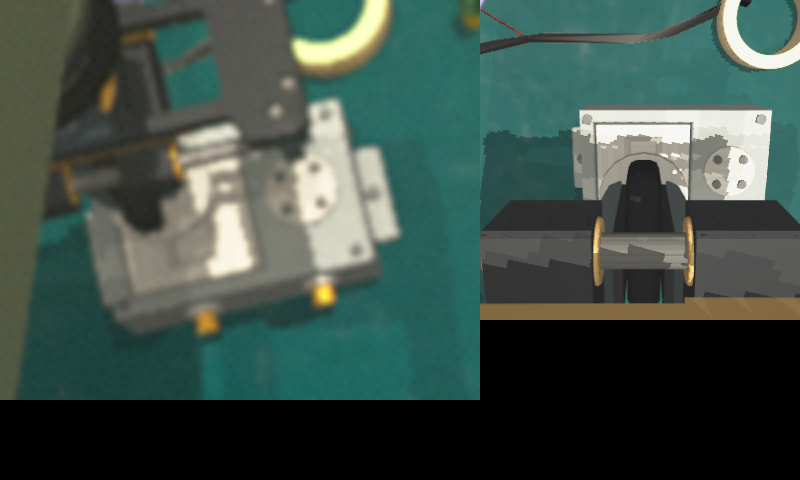

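Puller, slot and handle are aligned in the wrist view, and the plug centre in the top view agrees with the prediction at crop position (178,222). Lowering the puller.

Scaled: -0.6 mm is -0.012, 10 mm is 0.2.

Call:
drive_effector([
  [[-0.042,-0.012,0.2,0,0,0],[0,0,0.2,0,0,0],[0,0,0.14,0,0,0],[0,0,0.14,0,0,0],[0,0,0,0,0,0]],
])

```text
time_s: 8.0
ee_pos: [610.5, 65.8, 94.5]
ee_rot: [-180.0, 0.1, 14.1]
force: [-0.7, 0.7, 0.1]
gripper_width: 13.6
gripper_force: 40.0
```

Call:
drive_effector([
  [[0,0,0.12,0,0,0],[0,0,0.1,0,0,0],[0,0,0.06,0,0,0],[0,0,0.04,0,0,0],[0,0,0,0,0,0],[0,0,0,0,0,0]],
])

```text
time_s: 8.6
ee_pos: [611.1, 65.9, 80.0]
ee_rot: [180.0, -0.0, 14.1]
force: [0.1, 1.0, -1.8]
gripper_width: 13.7
gripper_force: 40.0
```

Scaled: 1 mm is 0.02, 0.5 mm is 0.01, -6 degrees is -3.

Call:
drive_effector([
  [[0.02,0,0.01,0,0,0],[0,0,0,0,0,0],[0,0,0,0,0,-3],[0,0,0,0,0,-3],[0,0,0,0,0,-3],[0,0,0,0,0,-3]],
])

```text
time_s: 9.2
ee_pos: [612.1, 66.1, 79.6]
ee_rot: [180.0, -0.0, 38.3]
force: [0.1, -0.0, -0.3]
gripper_width: 13.5
gripper_force: 40.0
```

Call:
drive_effector([
  [[0,0,0,0,0,-4.1],[0,0,0,0,0,-4.1],[0,0,0,0,0,-4.1],[0,0,0,0,0,-4.1],[0,0,0,0,0,-4.1],[0,0,0,0,0,-4.1],[0,0,0,0,0,-4.1],[0,0,0,0,0,-4.1]],
])

```text
time_s: 10.0
ee_pos: [612.1, 66.1, 79.6]
ee_rot: [180.0, 0.0, 104.0]
force: [-0.0, 0.1, -1.7]
gripper_width: 13.5
gripper_force: 40.0
```

Call:
drive_effector([
  [[0,0,0,0,0,0],[0,0,0,0,0,0]],
])

```text
time_s: 10.2
ee_pos: [612.1, 66.1, 79.5]
ee_rot: [180.0, 0.0, 103.5]
force: [-0.2, -0.1, -1.2]
gripper_width: 13.8
gripper_force: 40.0
```

Call:
drive_effector([
  [[0,0,0,0,0,0],[0,0,-0.04,0,0,0],[0,0,-0.04,0,0,0],[0,0,-0.06,0,0,0],[0,0,-0.08,0,0,0],[0,0,-0.08,0,0,0],[0,0,0,0,0,0]],
], grip_n=60)

```text
time_s: 10.9
ee_pos: [612.4, 66.1, 95.0]
ee_rot: [179.9, 0.0, 103.7]
force: [0.7, 0.8, -5.4]
gripper_width: 13.5
gripper_force: 60.0
```

Call:
drive_effector([
  [[0,0,-0.12,0,0,0],[0,0,-0.16,0,0,0],[0,0,-0.16,0,0,0],[0,0,-0.16,0,0,0],[0,0,-0.16,0,0,0],[0,0,-0.12,0,0,0],[0,0,0,0,0,0],[0,0,0,0,0,0]],
])

```text
time_s: 11.7
ee_pos: [611.9, 66.1, 138.5]
ee_rot: [-180.0, 0.0, 103.7]
force: [0.3, -0.5, -5.4]
gripper_width: 13.5
gripper_force: 60.0
```

Run:
```python
from h import *
s=env.state(); w=env.grab_frame('wrist'); sd=env.grab_frame('side')
o=np.zeros((480,800,3),np.uint8); o[:480,:480]=cv2.resize(sd[220:400,180:360],(480,480)); o[:320,480:]=w[80:400,160:480]
cv2.imwrite('pics/w4.png',o)
m=env.camera_model('side'); print(s['ee_pos'],s['force'],rel([441,-45,s['ee_pos'][2]],s['ee_rot'][2]))
```

```text
[611.89152058  66.09433452 138.48258019] [ 0.25275338 -0.51669163 -5.4494018 ] (array([ -67.6, -192. ,   -0.3]), array([-0.1, -0. ,  0. ]))
```

View pics/w4.png

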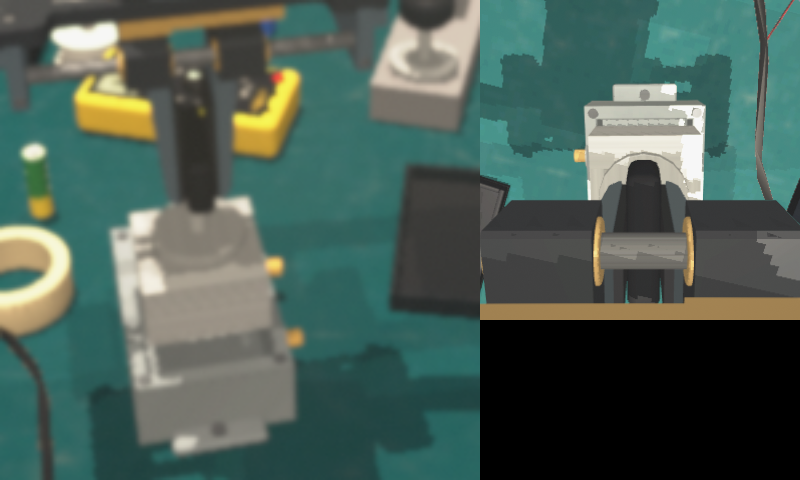

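The plug hangs upright above its pocket, with the pocket visible below it. Carrying it to the tray.

Call:
drive_effector([
  [[0,0,-0.2,0,0,0],[0,0,-0.2,0,0,0],[0,-0.2,0,0,0,0],[-0.1,-0.36,0,0,0,0],[-0.16,-0.48,0,0,0,0],[-0.2,-0.52,0,0,0,0],[-0.2,-0.52,0,0,0,0],[-0.2,-0.52,0,0,0,0]],
])

```text
time_s: 12.6
ee_pos: [494.0, -7.0, 158.7]
ee_rot: [-180.0, 0.0, 103.7]
force: [1.2, -0.1, -5.0]
gripper_width: 13.4
gripper_force: 60.0
```

Call:
drive_effector([
  [[-0.2,-0.52,0,0,0,0],[-0.16,-0.4,0,0,0,0],[-0.1,-0.24,0,0,0,0],[-0.04,-0.13,0,0,0,0],[0,0,0,0,0,0],[0,0,0,0,0,0],[0,0,0,0,0,0]],
])

```text
time_s: 13.3
ee_pos: [440.0, -45.6, 158.5]
ee_rot: [180.0, 0.0, 103.7]
force: [-0.5, -0.5, -5.4]
gripper_width: 13.7
gripper_force: 60.0
```

Run:
```python
from h import *
s=env.state(); w=env.grab_frame('wrist'); sd=env.grab_frame('side')
o=np.zeros((480,800,3),np.uint8); o[:480,:480]=cv2.resize(sd[180:360,260:440],(480,480)); o[:320,480:]=w[80:400,160:480]
cv2.imwrite('pics/w5.png',o); print(s['ee_pos'],s['force'])
```

```text
[439.99993556 -45.59570104 158.48849172] [-0.54070416 -0.46600528 -5.42810145]
```

View pics/w5.png

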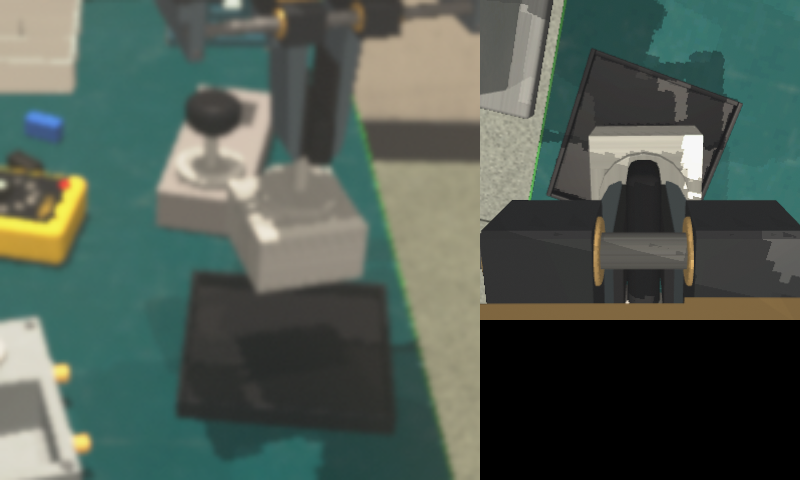

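The plug is upright over the tray. Lowering it.

Scaled: 12 mm is 0.24, 9 mm is 0.18.

Call:
drive_effector([
  [[0,0,0.24,0,0,0],[0,0,0.3,0,0,0],[0,0,0.3,0,0,0],[0,0,0.26,0,0,0],[0,0,0.18,0,0,0],[0,0,0.1,0,0,0],[0,0,0.06,0,0,0],[0,0,0,0,0,0]],
])

```text
time_s: 14.2
ee_pos: [439.3, -45.9, 86.4]
ee_rot: [-180.0, 0.0, 103.7]
force: [-0.5, 0.6, -5.3]
gripper_width: 14.0
gripper_force: 60.0
```

Call:
drive_effector([
  [[0,0,0.04,0,0,0],[0,0,0.04,0,0,0],[0,0,0.04,0,0,0],[0,0,0.03,0,0,0],[0,0,0.02,0,0,0],[0,0,0,0,0,0],[0,0,0,0,0,0]],
])

```text
time_s: 14.9
ee_pos: [439.3, -46.0, 78.1]
ee_rot: [180.0, 0.0, 103.7]
force: [0.4, 0.9, -1.8]
gripper_width: 13.6
gripper_force: 60.0
```

Plug rests on the floor (only the puller's weight remains). Going down a bit more, then releasing.

Scaled: 1 mm is 0.02, 0.5 mm is 0.01.

Call:
drive_effector([
  [[0,0,0.02,0,0,0],[0,0,0.01,0,0,0],[0,0,0,0,0,0]],
])

```text
time_s: 15.2
ee_pos: [439.1, -46.0, 76.5]
ee_rot: [180.0, 0.0, 103.7]
force: [0.0, -0.9, -0.6]
gripper_width: 14.0
gripper_force: 60.0
```

Call:
drive_effector([
  [[0,0,0,0,0,0],[0,0,0,0,0,0],[0,0,0,0,0,0],[0,0,0,0,0,0],[0,0,0,0,0,0]],
], aperture=45)

```text
time_s: 15.7
ee_pos: [439.1, -46.0, 76.5]
ee_rot: [180.0, 0.0, 103.7]
force: [-0.4, -0.9, -0.1]
gripper_width: 44.6
gripper_force: 0.0
```

Call:
drive_effector([
  [[0,0,-0.2,0,0,0],[0,0,-0.4,0,0,0],[0,0,-0.6,0,0,0],[0,0,-0.6,0,0,0],[0,0,-0.4,0,0,0],[0,0,0,0,0,0],[0,0,0,0,0,0]],
])

```text
time_s: 16.4
ee_pos: [438.9, -45.9, 186.6]
ee_rot: [180.0, 0.0, 103.7]
force: [-0.0, 0.1, -0.5]
gripper_width: 45.0
gripper_force: 0.0
```

Run:
```python
from h import *
s=env.state(); w=env.grab_frame('wrist'); sd=env.grab_frame('side')
o=np.zeros((480,800,3),np.uint8); o[:480,:480]=cv2.resize(sd[180:360,260:440],(480,480)); o[:320,480:]=w[80:400,160:480]
cv2.imwrite('pics/w6.png',o); print(s['ee_pos'],s['force'])
```

```text
[438.88329239 -45.92592979 186.57520013] [-0.0159284   0.1022827  -0.50802007]
```

View pics/w6.png

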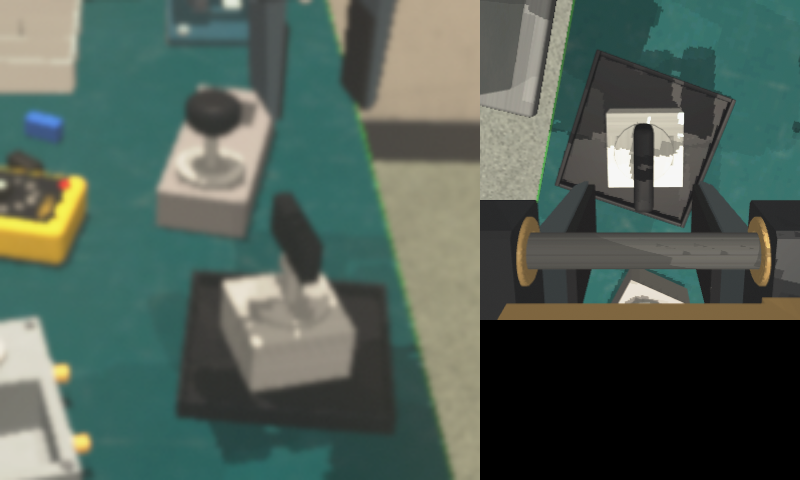

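The plug stands centred in the tray with the puller upright in it. The knobbed tool is still in the stand and the gripper is clear.

```bash
python3 -c "
from workcell import env
print(env.job_done())"
```

```text
the job is handed in; nothing more can be done
None
```

The plug stands upright near the centre of the black tray with the released puller in it, the round-knobbed tool is still in the stand, and the job was handed in after about 16.5 s of robot time; no verdict was returned.

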